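# Open the test bench's return filter and draw its strainer

### The job

The bench's return-oil filter is due for cleaning: press down the dark steel cap with the grip bar, turn it anticlockwise out of its catch and lift it off, gently, without ramming it onto the neck or wrenching it against the catch. Stand the cap grip-up in the drip tray, then draw the strainer out of the open pot and stand it upright in the tray too. Set both down without dropping them and leave the other things where they lie.

Things in the scene. Friction and masses are not known exactly. Their poses are not given: they have to be found in the camera images.
- pot: the filter pot, fixed: aluminium casting on a 100 x 84 mm foot with four bolts and a union on each side (its +y, -y), body 64 mm across, 100 mm high. Origin: centre of its underside, z up; neck, bore (44 mm wide), strainer and cap lie on its z axis. Long cast ribs on the body mark its +x and -x (cap shut), pairs of short ribs the open angle, 57 degrees anticlockwise from there.
- pot_rim (a point): centre of the neck's open rim, 100 mm above the pot's underside. The neck is 52 mm across and, with the cap on, hidden in it
- pot_lug (a point): lug on the neck at the pot's +x, hidden by the cap, another at -x. Below each lug is a pocket that holds an ear of the cap from above; it ends on the anticlockwise side in a catch 5.5 mm deep, on the clockwise side in a full stop. Past 38 degrees anticlockwise the ears are clear of lug and catch and can rise; at about 62 degrees they meet a stop
- cap: the dark steel bayonet cap on the pot: skirt 74 mm across, 44 mm high to its flat top; on that a grip bar 54 mm long (along the cap's x), 14 mm wide (along its y), 28 mm high; 72 mm high in all; 0.45 to 0.55 kg. Origin: centre of the skirt's lower edge, z up. Shut, its x axis is the pot's x axis and its origin is 82 mm above the pot's underside; a spring in the pot holds it up
- cap_top (a point): centre of the cap's flat top, at the foot of its grip bar, 44 mm above the cap's origin. To free the cap press it down past the 5.5 mm of its catch, against a spring (some 11 N to start it, 21 N at 5.5 mm, 24 N at 7 mm, where it meets the neck and goes no further), keep it down, turn it 50 to 58 degrees anticlockwise seen from above, then lift it straight up: 20 mm to clear the rim, 50 mm to clear the strainer's bar
- cap_grip (a point): middle of the cap's grip bar, 60 mm above the cap's origin, 16 mm above its flat top, 12 mm below the bar's top
- strainer: the steel strainer in the pot, under the cap: slotted cylinder 39 mm across, 62 mm high, with a bar on top 30 mm long (along its x), 12 mm wide (along its y), 22 mm high; 84 mm in all; 0.12 to 0.2 kg. Origin: centre of its underside, z up. It stands loose on a sprung plate, 36 mm above the pot's underside while the cap is shut
- strainer_grip (a point): middle of the strainer's bar, 73 mm above its underside. When the cap is off the strainer has risen some 10 mm and its whole bar stands above the rim; the cap may have turned it. Lifted another 70 mm straight up it is clear of the pot
- tray: the shallow grey enamelled drip tray, fixed, 300 mm (its x) by 190 mm (its y), rim 22 mm high, walls and floor 4 mm thick. Origin: centre of its underside, so the floor is 4 mm above it
- nozzle_nut: a dark steel nozzle nut standing in the tray within 70 mm of its centre, towards the tray's -y side, 26 mm across, 34 mm high; origin: centre of its underside. Bystander
- wrench: steel spanner lying between pot and tray, 180 mm long along its x, about 10 mm high. Bystander
- injector: steel injector lying on the right of the bench (-y), 160 mm long, 25 mm high. Bystander
- oil_bottle: white plastic bottle, 72 mm across, 190 mm high. Bystander
- beaker: clear plastic beaker, 72 mm across, 100 mm high. Bystander
- screwdriver: screwdriver lying on the bench. Bystander
- socket: steel socket standing on the bench before the spanner, 26 mm across, 50 mm high. Bystander
There are look-alikes about, which are no part of the job. What is shaped like the cap but yellow is not meant.

How it is judged:
By the outcome, as a careful person would: the job done as asked, in the order asked, and still so for the second after the job is handed in, with the robot touching nothing.
It also fails if it takes over 70 s, if anything falls off the work surface, if the arm or the gripper's body presses on something with over 40 N, if the wrist force passes 120 N, or if a joint passes its speed limit or range.

### The arm

A 6-joint arm with a two-finger parallel gripper is mounted at the origin on the work surface. World frame = base frame: x ahead of the robot, y to its left, z up, the work surface at z = 0. Lengths are in m, angles in rad, forces in N, time in s.
With the tool pointing down it reaches from about 0.3 to 0.875 m from the base axis. Payload 6.4 kg.
Tool frame: the origin (TCP) lies at the very end of the fingers, on their centre line; the grasp point (between the pads) lies 19 mm behind it (ctrl.hold_point_z is the distance from the TCP to the grasp point, in m); y points along the fingers, x is the direction in which the jaws open and shut, and the axes are right-handed (so a half turn about y gives the same grasp; the last joint's range is limited). The gripper opens to 85 mm and grips with 20 to 120 N. Pads are 22 mm wide; open, the fingers measure 114 mm over their backs; the gripper's body (76 mm by 85 mm) begins 54 mm behind the grasp point. The pads swing forward as they close: fully open they stand 13 mm farther back than shut.
Start: joints at [0.895, 0.181, 1.607, -0, 1.354, -0.206], TCP at [0.26, 0.513, 0.231] pointing down, gripper open.
Joint ranges: [-2.99, 2.99], [-0.89, 2.07], [0.3, 2.58], [-1.14, 4.28], [0, 2.63], [-3.12, 3.12]. Speed limits (rad/s): [2.57, 2.57, 3.01, 3.14, 3.14, 3.14].

### API

Orientations are given as a unit quaternion [w, x, y, z].
In Python, from bench import ctrl, imaging gives the robot as it stands.
- The arm moves only by the shell command python3 -m jog 'ROWS'. ROWS is JSON, a list of rows, each a list of 3 entries, a list of its own where there are three numbers: the shift along the tool's x, y, z in cm, then the turn, a rotation vector about the tool's x, y, z in rad, then the finger opening in cm, from 0 to 8.54. A call has 1 to 12 rows; each row shifts and turns the pose as measured when the row begins, along the tool's axes as they then stand; what a row does not reach is not made up. A row lasts 1/12 s, in which the tool goes at most 41.7 mm and 7.16 degrees, less where a joint would pass 70% of its speed; a pose out of reach is approached as far as the arm can. A call is refused whole if a number of a shift passes 4.17 or a number of a turn 0.125, either way. A call with a gripper value outside its range is refused whole. The fingers move at their own pace and stop on an object; the grip force is fixed at half the most. Time passes only in rows, so rows that do not move let the fingers close. It gives the time, the measured TCP pose, the force and the opening at its end, in the units of the state.
- ctrl.get_obs(): the state, without advancing time (a new reading comes with each control period).
- imaging.camera(name): name is "scene" or "top" or "wrist"; returns a dict with "frame" (420x560x3 uint8, red, green, blue), "depth" (420x560 float32, m along the optical axis (not along the pixel's ray), 0 where there is no reading), "K" (3x3 intrinsics, pixels), "k1" (the pictures are not rectified: a ray, as slopes to the right and down, at radius r is drawn at 1 + k1 r^2 times it, then the intrinsics apply), "R" (3x3) and "t" (3): a world point X has camera coordinates R X + t. Camera axes: x right, y down, z forward; pixel columns grow to the right and rows downward; lengths in m; the calibration is good to about 2 mm. A picture is of the moment at which its call begins.
- ctrl.hand_in(): hands the job in, once; it reports no verdict.
The state is a dict: "time_s": time; "q": joint angles; "dq": joint speeds; "joint_efforts": joint torques, N m; "eef_pos": TCP position; "eef_rot": TCP orientation; "wrist_force": force on the tool from outside, world axes, zero at the start; "torque": the same for the moment, N m; "opening": opening from 0.0 (shut) to 1.0 (fully open).
Only numpy, scipy, OpenCV 4.12 (cv2) and the standard library are available. Lean on these libraries where they do the work, as an engineer would, in place of code of your own. Each camera call takes 0.05 s, during which the arm holds its last target. There are 200 camera calls.

## Working session

There is one attempt and no reset: what is moved stays moved. The work goes in short steps, Python scripts to look and compute and a shell command to move; the robot and the scene stay as the last step left them, time stands still between calls to the robot, and variables do not carry over. Pictures are saved under pics/ and viewed, about 8 in all and at most 12, crops included, and the job is handed in when it is done.

```bash
ls; mkdir -p pics
cat > h.py <<'E'
import numpy as np, cv2
from bench import ctrl, imaging
from scipy.spatial.transform import Rotation as Ro
def cam(n, save=None):
    c=imaging.camera(n)
    if save: cv2.imwrite('pics/'+save, c['frame'][:,:,::-1])
    return c
def cloud(c):
    d=c['depth']; h,w=d.shape
    v,u=np.mgrid[:h,:w]
    K=c['K']; D=np.array([c['k1'],0,0,0.])
    p=cv2.undistortPoints(np.stack([u,v],-1).reshape(-1,1,2).astype(np.float64),K,D).reshape(h,w,2)
    X=np.dstack([p[...,0]*d,p[...,1]*d,d])
    W=(X-c['t'])@c['R']
    W[d==0]=np.nan
    return W
def ray(c,u,v,z):
    p=cv2.undistortPoints(np.array([[[u,v]]],float),c['K'],np.array([c['k1'],0,0,0.]))[0,0]
    d=c['R'].T@np.array([p[0],p[1],1]); o=-c['R'].T@c['t']
    return o+d*(z-o[2])/d[2]
def rot(o):
    q=o['eef_rot']; return Ro.from_quat([q[1],q[2],q[3],q[0]])
E
python3 - <<'E'
from h import *
o=ctrl.get_obs(); print(o, ctrl.hold_point_z); print(rot(o).as_matrix().round(3))
for n in('scene','top'):
    c=cam(n,n+'0.png'); np.savez('pics/'+n+'0.npz',**c); print(n,(-c['R'].T@c['t']).round(3))
E
```

```text
pics
{'time_s': 0.0, 'q': array([ 8.94707388e-01,  1.81547438e-01,  1.60798620e+00,  4.41655727e-06,
        1.35379012e+00, -2.06326667e-01]), 'dq': array([-0.00035581,  0.00054256, -0.00023069,  0.001249  ,  0.00077517,
       -0.00121765]), 'joint_efforts': array([-1.34432357e-03, -4.44874012e+01, -3.51330793e+01, -4.18462560e-04,
        9.08444548e-03, -1.98010372e-05]), 'eef_pos': array([0.2599401 , 0.51228591, 0.23039109]), 'eef_rot': array([-0.60242956,  0.60283974,  0.36933023, -0.37048354]), 'wrist_force': array([ 0.2847105 ,  0.31391367, -0.97202258]), 'torque': array([-0.0011147 , -0.04430546,  0.03492744]), 'opening': 0.9986743857627064} 0.0187
[[ 0.453 -0.001 -0.892]
 [ 0.892 -0.001  0.453]
 [-0.002 -1.     0.   ]]
scene [1.627 0.072 0.977]
top [0.298 0.024 1.495]
```

View images.

View pics/top0.png

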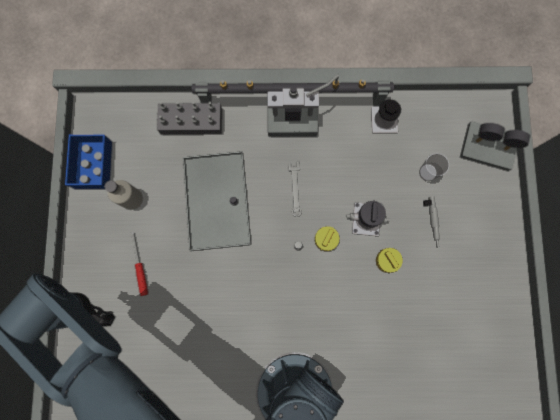

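View pics/scene0.png

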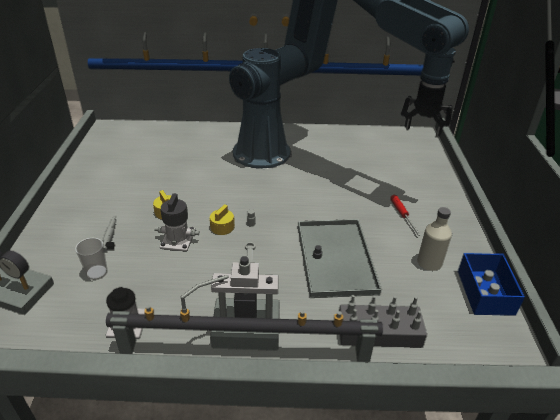

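The top view shows the dark cap at about (372,213), the tray at about (217,201), the nut at (234,201), and the yellow decoys at (327,239) and (390,260). The scene view shows the same layout, with the cap at (174,212). Next I'll measure these.

```bash
cat > m.py <<'E'
from h import *
T=dict(np.load('pics/top0.npz')); S=dict(np.load('pics/scene0.npz'))
for n,c,(u0,u1,v0,v1) in(('top',T,(345,400,190,245)),('scene',S,(150,200,185,255))):
    W=cloud(c)[v0:v1,u0:u1]; F=c['frame'][v0:v1,u0:u1].astype(int).max(-1)
    z=W[...,2]; print(n,'zmax',np.nanmax(z))
    for a,b,l in((.144,.165,'bar'),(.118,.134,'captop')):
        m=(z>a)&(z<b)&(F<110); 
        P=W[m]; 
        if len(P)<5: continue
        r=cv2.minAreaRect((P[:,:2]*1000).astype(np.float32)); ev,E=np.linalg.eigh(np.cov(P[:,:2].T))
        e,r2=cv2.minEnclosingCircle((P[:,:2]*1000).astype(np.float32))
        print(l,len(P),'z',np.median(P[:,2]).round(4),'mean',P[:,:2].mean(0).round(4),'rect',r,'ang',np.degrees(np.arctan2(E[1,1],E[0,1])),'circ',e,r2)
W=cloud(T); z=W[...,2]
# tray & nut
sub=np.zeros(z.shape,bool); sub[145:255,178:258]=1
m=sub&(z>.013)&(z<.028); P=W[m]; print('rim',len(P),cv2.minAreaRect((P[:,:2]*1000).astype(np.float32)))
m=sub&(z>.03)&(z<.04)&(np.abs(W[...,0]-W[201,234,0])<.03); P=W[m]; print('nut',len(P),P.mean(0),cv2.minEnclosingCircle((P[:,:2]*1000).astype(np.float32)))
for q in((186,158),(242,153),(250,243),(191,249)): print(q,ray(T,*q,.022).round(4))
print('others',[ (k,W[v,u].round(3)) for k,u,v in(('wr1',294,163),('wr2',297,214),('sock',298,245),('y1',327,239),('y2',390,260),('inj',434,220),('beak',434,168))])
print('bench z',np.nanmedian(z[260:300,220:260]), 'floor',np.nanmedian(z[170:190,200:220]))
for n,c,(u0,u1,v0,v1) in(('top',T,(340,405,180,245)),('scene',S,(140,210,180,260))):
    cv2.imwrite(f'pics/crop_{n}.png',cv2.resize(c['frame'][v0:v1,u0:u1,::-1],None,fx=8,fy=8 if n=='top' else 7,interpolation=cv2.INTER_CUBIC))
a,b=[cv2.imread(f'pics/crop_{n}.png') for n in('top','scene')]
cv2.imwrite('pics/crops.png',cv2.resize(np.hstack([cv2.resize(a,(400,400)),cv2.resize(b,(350,400))]),None,fx=1,fy=1))
E
python3 m.py
```

```text
top zmax 0.15967581844006568
bar 100 z 0.153 mean [ 0.5161 -0.228 ] rect ((516.9468383789062, -228.92276000976562), (14.598254203796387, 54.78742599487305), 85.59562683105469) ang 173.93057818963257 circ (516.9744873046875, -228.63206481933594) 27.401500701904297
captop 400 z 0.1253 mean [ 0.5147 -0.2268] rect ((515.5625610351562, -227.38800048828125), (72.65520477294922, 73.13093566894531), 27.705711364746094) ang 77.44009453137556 circ (516.700927734375, -227.95114135742188) 38.278926849365234
scene zmax 0.1604700080137894
bar 92 z 0.155 mean [ 0.524  -0.2291] rect ((519.529296875, -229.72332763671875), (14.923686027526855, 61.374481201171875), 84.99197387695312) ang 173.45644773829034 circ (519.4740600585938, -230.35354614257812) 30.688602447509766
captop 302 z 0.1276 mean [ 0.5293 -0.2269] rect ((522.3646240234375, -230.83383178710938), (74.6614990234375, 74.46891021728516), 9.92324447631836) ang 105.80508021709886 circ (520.4338989257812, -229.7761688232422) 40.3724250793457
rim 502 ((578.4415283203125, 242.62933349609375), (301.6583557128906, 190.80982971191406), 5.4470648765563965)
nut 26 [0.57521667 0.18902375 0.03689214] ((574.8046264648438, 188.73373413085938), 9.45650577545166)
(186, 158) [0.7135 0.3399 0.022 ]
(242, 153) [0.7289 0.1619 0.022 ]
(250, 243) [0.4413 0.1344 0.022 ]
(191, 249) [0.424  0.3158 0.022 ]
others [('wr1', array([ 0.702, -0.004, -0.006])), ('wr2', array([ 0.535, -0.012, -0.002])), ('sock', array([ 0.432, -0.013,  0.048])), ('y1', array([ 0.446, -0.098,  0.078])), ('y2', array([ 0.384, -0.283,  0.074])), ('inj', array([ 0.509, -0.436,  0.023])), ('beak', array([ 0.68 , -0.451,  0.006]))]
bench z -0.0003244825831068044 floor 0.0032017720299637766
```

View pics/crops.png

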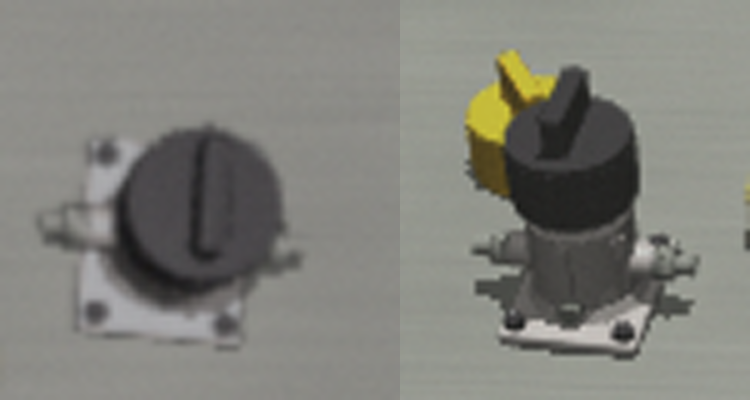

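The crops show the bar on the cap running at about -5° in world, consistent in both views. The cap centre is near (0.517, -0.229), bar top z about 0.154 and flat top about 0.126, as specified. Next I'll plan the approach.

```bash
cat >> h.py <<'E'
def yaw(o):
    m=rot(o).as_matrix(); return np.degrees(np.arctan2(m[1,0],m[0,0]))
def plan(pos,yw,n,start=None,nturn=None):
    "rows (tool axes, cm/rad) towards pos, yaw (deg); also corrects tilt"
    o=ctrl.get_obs(); p=np.array(o['eef_pos']); R=rot(o)
    if start is not None: p,R=start
    a=np.radians(yw); x=np.array([np.cos(a),np.sin(a),0]); y=np.array([0,0,-1.])
    G=Ro.from_matrix(np.stack([x,y,np.cross(x,y)],1)); pos=np.array(pos)
    rv=(R.inv()*G).as_rotvec()/n; dp=(pos-p)/n; rows=[]
    for i in range(n):
        s=R.inv().apply(dp)*100; rows.append([[round(float(v),2) for v in s],[round(float(v),3) for v in rv]]); R=R*Ro.from_rotvec(rv)
    print('dist/row cm',np.linalg.norm(dp)*100,'turn/row',np.abs(rv).max())
    for k in range(0,n,12): print(rows[k:k+12])
def st():
    o=ctrl.get_obs(); print('t',round(o['time_s'],2),'p',np.round(o['eef_pos'],4),'yaw',round(yaw(o),2),'tilt',rot(o).as_matrix()[2].round(4),'F',np.round(o['wrist_force'],1),'M',np.round(o['torque'],2),'op',round(o['opening'],3))
E
python3 -c "
from h import *
plan([.517,-.229,.27],-95,24)"
```

```text
dist/row cm 3.2733048381432264 turn/row 0.1149589948119159
[[[-2.27, -0.16, -2.35], [0.0, 0.115, -0.0]], [[-1.98, -0.16, -2.6], [0.0, 0.115, -0.0]], [[-1.67, -0.16, -2.81], [0.0, 0.115, -0.0]], [[-1.34, -0.16, -2.98], [0.0, 0.115, -0.0]], [[-0.99, -0.16, -3.12], [0.0, 0.115, -0.0]], [[-0.63, -0.16, -3.21], [0.0, 0.115, -0.0]], [[-0.25, -0.16, -3.26], [0.0, 0.115, -0.0]], [[0.12, -0.16, -3.27], [0.0, 0.115, -0.0]], [[0.5, -0.16, -3.23], [0.0, 0.115, -0.0]], [[0.86, -0.16, -3.15], [0.0, 0.115, -0.0]], [[1.22, -0.16, -3.03], [0.0, 0.115, -0.0]], [[1.56, -0.16, -2.87], [0.0, 0.115, -0.0]]]
[[[1.88, -0.17, -2.68], [0.0, 0.115, -0.0]], [[2.17, -0.17, -2.44], [0.0, 0.115, -0.0]], [[2.44, -0.17, -2.18], [0.0, 0.115, -0.0]], [[2.67, -0.17, -1.88], [0.0, 0.115, -0.0]], [[2.87, -0.17, -1.56], [0.0, 0.115, -0.0]], [[3.03, -0.17, -1.22], [0.0, 0.115, -0.0]], [[3.15, -0.17, -0.87], [0.0, 0.115, -0.0]], [[3.23, -0.17, -0.5], [0.0, 0.115, -0.0]], [[3.27, -0.17, -0.13], [0.0, 0.115, -0.0]], [[3.26, -0.17, 0.25], [0.0, 0.115, -0.0]], [[3.21, -0.17, 0.62], [0.0, 0.115, -0.0]], [[3.12, -0.16, 0.98], [0.0, 0.115, -0.0]]]
```

```bash
python3 -m jog '[[[-2.3,-0.2,-2.3],[0,0.115,0],8.5],[[-2,-0.2,-2.6],[0,0.115,0],8.5],[[-1.7,-0.2,-2.8],[0,0.115,0],8.5],[[-1.3,-0.2,-3],[0,0.115,0],8.5],[[-1,-0.2,-3.1],[0,0.115,0],8.5],[[-0.6,-0.2,-3.2],[0,0.115,0],8.5],[[-0.3,-0.2,-3.3],[0,0.115,0],8.5],[[0.1,-0.2,-3.3],[0,0.115,0],8.5],[[0.5,-0.2,-3.2],[0,0.115,0],8.5],[[0.9,-0.2,-3.2],[0,0.115,0],8.5],[[1.2,-0.2,-3],[0,0.115,0],8.5],[[1.6,-0.2,-2.9],[0,0.115,0],8.5]]'; python3 -c "
from h import *
st();plan([.517,-.229,.27],-95,16)"
```

```text
time_s: 1.1
eef_pos: [0.3774, 0.1258, 0.2499]
eef_rot: [-0.695, 0.7, -0.119, 0.114]
wrist_force: [0.2, -0.8, -1.4]
opening: 0.998
t 1.1 p [0.3774 0.1258 0.2499] yaw -18.94 tilt [-0.0064 -1.     -0.007 ] F [ 0.2 -0.8 -1.4] M [-0.04 -0.06 -0.01] op 0.998
dist/row cm 2.3861174296988095 turn/row 0.08296588192904576
[[[1.54, -0.12, -1.82], [0.001, 0.083, -0.0]], [[1.69, -0.12, -1.68], [0.001, 0.083, -0.0]], [[1.82, -0.12, -1.54], [0.001, 0.083, -0.0]], [[1.94, -0.13, -1.38], [0.001, 0.083, -0.0]], [[2.05, -0.13, -1.21], [0.001, 0.083, -0.0]], [[2.14, -0.13, -1.04], [0.001, 0.083, -0.0]], [[2.22, -0.13, -0.86], [0.001, 0.083, -0.0]], [[2.29, -0.13, -0.67], [0.001, 0.083, -0.0]], [[2.33, -0.13, -0.48], [0.001, 0.083, -0.0]], [[2.37, -0.13, -0.28], [0.001, 0.083, -0.0]], [[2.38, -0.13, -0.09], [0.001, 0.083, -0.0]], [[2.38, -0.13, 0.11], [0.001, 0.083, -0.0]]]
[[[2.36, -0.13, 0.31], [0.001, 0.083, -0.0]], [[2.33, -0.13, 0.5], [0.001, 0.083, -0.0]], [[2.28, -0.13, 0.7], [0.001, 0.083, -0.0]], [[2.21, -0.13, 0.88], [0.001, 0.083, -0.0]]]
```

```bash
python3 -m jog '[[[1.6,-0.1,-1.8],[0,0.083,0],8.5],[[1.7,-0.1,-1.7],[0,0.083,0],8.5],[[1.8,-0.1,-1.5],[0,0.083,0],8.5],[[1.9,-0.1,-1.4],[0,0.083,0],8.5],[[2.1,-0.1,-1.2],[0,0.083,0],8.5],[[2.1,-0.1,-1],[0,0.083,0],8.5],[[2.2,-0.1,-0.9],[0,0.083,0],8.5],[[2.3,-0.1,-0.7],[0,0.083,0],8.5],[[2.3,-0.1,-0.5],[0,0.083,0],8.5],[[2.4,-0.1,-0.3],[0,0.083,0],8.5],[[2.4,-0.1,-0.1],[0,0.083,0],8.5],[[2.4,-0.1,0.1],[0,0.083,0],8.5]]';  python3 -m jog '[[[2.4,-0.1,0.3],[0,0.083,0],8.5],[[2.3,-0.1,0.5],[0,0.083,0],8.5],[[2.3,-0.1,0.7],[0,0.083,0],8.5],[[2.2,-0.1,0.9],[0,0.083,0],8.5],[[0,0,0],[0,0,0],8.5],[[0,0,0],[0,0,0],8.5]]'
cat > w.py <<'E'
from h import *
import sys
st(); c=cam('wrist',sys.argv[1]+'.png'); np.savez('pics/'+sys.argv[1]+'.npz',**c); W=cloud(c); z=W[...,2]; st()
d=np.hypot(W[...,0]-.517,W[...,1]+.229); m0=d<.06
for a,b in((.145,.165),(.118,.135)):
    m=m0&(z>a)&(z<b); P=W[m]
    if len(P)<10: print('none',a);continue
    print(len(P),'z',np.median(P[:,2]),cv2.minAreaRect((P[:,:2]*1000).astype(np.float32)),cv2.minEnclosingCircle((P[:,:2]*1000).astype(np.float32)))
E
python3 w.py w1; python3 -c "
from h import *
plan([.517,-.229,.27],-95,4)"
```

```text
time_s: 2.1
eef_pos: [0.4735, -0.1599, 0.2597]
eef_rot: [-0.541, 0.547, -0.454, 0.449]
wrist_force: [0.6, 0.9, -0.0]
opening: 0.994
time_s: 2.6
eef_pos: [0.5026, -0.2595, 0.2602]
eef_rot: [0.45, -0.459, 0.545, -0.538]
wrist_force: [-1.1, 0.5, 0.5]
opening: 0.994
t 2.6 p [ 0.5026 -0.2595  0.2602] yaw -99.9 tilt [ 0.0029 -0.9999 -0.0163] F [-1.1  0.5  0.5] M [ 0.08  0.01 -0.  ] op 0.994
t 2.65 p [ 0.5025 -0.2594  0.2602] yaw -99.88 tilt [ 0.0033 -0.9999 -0.0162] F [-0.  -0.3  0.1] M [ 0.03 -0.01 -0.  ] op 0.997
1518 z 0.15323185975233433 ((517.7000732421875, -229.47125244140625), (14.32171630859375, 54.66831588745117), 84.26871490478516) ((517.6842651367188, -229.62890625), 27.532453536987305)
5352 z 0.12548274773200652 ((518.4750366210938, -229.5902099609375), (74.36206817626953, 73.91474914550781), 33.166603088378906) ((517.8189697265625, -229.08090209960938), 38.742034912109375)
dist/row cm 0.8773243520472488 turn/row 0.02130371426055843
[[[-0.81, -0.25, 0.22], [0.004, -0.021, 0.001]], [[-0.81, -0.25, 0.24], [0.004, -0.021, 0.001]], [[-0.8, -0.25, 0.26], [0.004, -0.021, 0.001]], [[-0.79, -0.25, 0.28], [0.004, -0.021, 0.001]]]
```

View pics/w1.png

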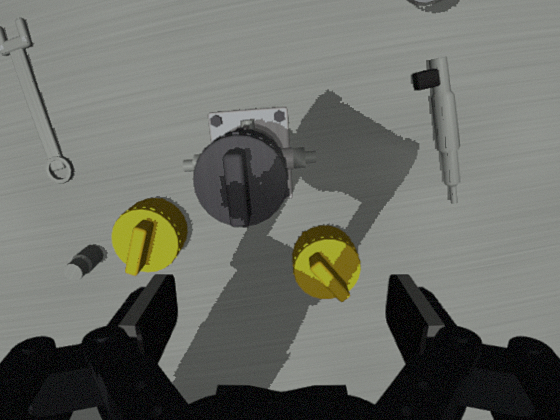

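The wrist view shows the cap at (240,188) with the bar clear of neighbours; the yellow look-alikes are at (148,240) and (326,265). Its measurement agrees with the top view: centre (0.5177, -0.2295), bar at -5.7°.

```bash
python3 -m jog '[[[-0.8,0.5,0.2],[0.004,-0.018,0.001],5],[[-0.8,0.5,0.2],[0.004,-0.018,0.001],5],[[-0.8,0.5,0.3],[0.004,-0.018,0.001],5],[[-0.8,0.5,0.3],[0.004,-0.018,0.001],5],[[0,1,0],[0,0,0],5],[[0,1,0],[0,0,0],5],[[0,0,0],[0,0,0],5],[[0,0,0],[0,0,0],5]]'; python3 -c "
from h import *
st();plan([.5177,-.2295,.165],-95.7,4)"
```

```text
time_s: 3.32
eef_pos: [0.517, -0.2189, 0.2145]
eef_rot: [0.48, -0.478, 0.521, -0.519]
wrist_force: [0.3, -0.5, 0.2]
opening: 0.582
t 3.32 p [ 0.517  -0.2189  0.2145] yaw -94.7 tilt [-4.4e-03 -1.0e+00 -9.0e-04] F [ 0.3 -0.5  0.2] M [0.   0.03 0.03] op 0.582
dist/row cm 1.2656233813418707 turn/row 0.004344228022881789
[[[0.27, 1.24, 0.04], [0.0, 0.004, -0.001]], [[0.27, 1.24, 0.04], [0.0, 0.004, -0.001]], [[0.27, 1.24, 0.04], [0.0, 0.004, -0.001]], [[0.26, 1.24, 0.04], [0.0, 0.004, -0.001]]]
```

```bash
python3 -m jog '[[[0.4,1.2,0],[0,0.006,-0.001],4],[[0.4,1.2,0],[0,0.006,-0.001],4],[[0.2,1.2,0],[0,0.004,-0.001],4],[[0.1,1,0],[0,0,-0.001],4],[[0,0,0],[0,0,0],4],[[0,0,0],[0,0,0],4]]'; python3 -c "
from h import *
st();plan([.5177,-.2295,.130],-95.7,5)"
```

```text
time_s: 3.82
eef_pos: [0.5152, -0.2327, 0.163]
eef_rot: [0.473, -0.474, 0.525, -0.525]
wrist_force: [0.1, -0.9, 0.0]
opening: 0.468
t 3.82 p [ 0.5152 -0.2327  0.163 ] yaw -95.87 tilt [ 5.0e-04 -1.0e+00 -1.6e-03] F [ 0.1 -0.9  0. ] M [ 0.04 -0.06  0.01] op 0.468
dist/row cm 0.6649870005955176 turn/row 0.0006027340152101241
[[[-0.07, 0.66, 0.04], [0.0, -0.001, 0.0]], [[-0.07, 0.66, 0.04], [0.0, -0.001, 0.0]], [[-0.07, 0.66, 0.04], [0.0, -0.001, 0.0]], [[-0.07, 0.66, 0.04], [0.0, -0.001, 0.0]], [[-0.07, 0.66, 0.04], [0.0, -0.001, 0.0]]]
```

```bash
python3 -m jog '[[[-0.15,0.6,0.1],[0,0,0],4],[[-0.1,0.6,0.1],[0,0,0],4],[[-0.05,0.6,0.05],[0,0,0],4],[[0,0.6,0],[0,0,0],4],[[0,0.5,0],[0,0,0],4],[[0,0,0],[0,0,0],4],[[0,0,0],[0,0,0],4]]'; python3 -c "
from h import *
st();plan([.5177,-.2295,.130],-95.7,1)"
```

```text
time_s: 4.4
eef_pos: [0.5189, -0.2303, 0.1318]
eef_rot: [-0.473, 0.474, -0.525, 0.525]
wrist_force: [-0.4, -0.4, 0.1]
opening: 0.467
t 4.4 p [ 0.5189 -0.2303  0.1318] yaw -95.88 tilt [ 0.0013 -1.     -0.    ] F [-0.4 -0.4  0.1] M [ 0.01  0.04 -0.03] op 0.467
dist/row cm 0.22974787841641645 turn/row 0.003186836007442392
[[[-0.06, 0.18, -0.13], [0.0, -0.003, 0.001]]]
```

```bash
python3 -m jog '[[[-0.06,0.15,-0.12],[0,0,0.001],4],[[0,0,0],[0,0,0],2.5],[[0,0,0],[0,0,0],1],[[0,0,0],[0,0,0],0.5],[[0,0,0],[0,0,0],0.5],[[0,0,0],[0,0,0],0.5],[[0,0,0],[0,0,0],0.5],[[0,0,0],[0,0,0],0.5]]'; python3 -c "
from h import *
st();plan([.5177,-.2295,.130],-95.7,1)"
```

```text
time_s: 5.07
eef_pos: [0.5179, -0.2296, 0.1308]
eef_rot: [-0.474, 0.474, -0.525, 0.525]
wrist_force: [0.4, -0.8, -1.2]
opening: 0.151
t 5.07 p [ 0.5179 -0.2296  0.1308] yaw -95.88 tilt [ 7.e-04 -1.e+00  9.e-04] F [ 0.4 -0.8 -1.2] M [ 0.02 -0.03  0.02] op 0.151
dist/row cm 0.0833163880697185 turn/row 0.003194806088164126
[[[-0.01, 0.08, -0.02], [-0.001, -0.003, 0.001]]]
```

```bash
python3 -m jog '[[[0,0.1,0],[0,0,0],0.5],[[0,0.1,0],[0,0,0],0.5],[[0,0.1,0],[0,0,0],0.5]]'; python3 -c "
from h import *
st()";python3 -m jog '[[[0,0.1,0],[0,0,0],0.5],[[0,0.1,0],[0,0,0],0.5]]'; python3 -c "
from h import *
st()"
```

```text
time_s: 5.32
eef_pos: [0.5183, -0.23, 0.1307]
eef_rot: [-0.474, 0.474, -0.524, 0.526]
wrist_force: [-3.8, 1.1, 6.1]
opening: 0.146
t 5.32 p [ 0.5183 -0.23    0.1307] yaw -95.87 tilt [ 0.0015 -1.      0.0015] F [-3.8  1.1  6.1] M [ 0.4   0.61 -0.04] op 0.146
time_s: 5.48
eef_pos: [0.5183, -0.23, 0.1307]
eef_rot: [-0.474, 0.474, -0.524, 0.526]
wrist_force: [-3.1, 1.3, 6.3]
opening: 0.15
t 5.48 p [ 0.5183 -0.23    0.1307] yaw -95.86 tilt [ 0.0017 -1.      0.0013] F [-3.1  1.3  6.3] M [ 0.34  0.56 -0.05] op 0.15
```

```bash
python3 -m jog '[[[0,0.2,0],[0,0,0],0.5],[[0,0.25,0],[0,0,0],0.5],[[0,0.25,0],[0,0,0],0.5],[[0,0.25,0],[0,0,0],0.5]]'; python3 -c "
from h import *
st()";python3 -m jog '[[[0,0.3,0],[0,0,0],0.5],[[0,0.3,0],[0,0,0],0.5],[[0,0.3,0],[0,0,0],0.5]]'; python3 -c "
from h import *
st()"
```

```text
time_s: 5.82
eef_pos: [0.5194, -0.231, 0.1292]
eef_rot: [-0.474, 0.474, -0.523, 0.527]
wrist_force: [-7.7, 4.9, 17.7]
opening: 0.149
t 5.82 p [ 0.5194 -0.231   0.1292] yaw -95.81 tilt [ 0.0044 -1.      0.0034] F [-7.7  4.9 17.7] M [ 0.91  1.59 -0.07] op 0.149
time_s: 6.07
eef_pos: [0.5195, -0.2311, 0.1278]
eef_rot: [-0.473, 0.475, -0.523, 0.526]
wrist_force: [-7.1, 5.0, 20.1]
opening: 0.146
t 6.07 p [ 0.5195 -0.2311  0.1278] yaw -95.76 tilt [ 0.0053 -1.      0.0026] F [-7.1  5.  20.1] M [ 1.    1.76 -0.1 ] op 0.146
```

```bash
python3 -m jog '[[[-0.08,0.33,-0.08],[-0.002,0,0.003],0.5],[[-0.08,0.33,-0.08],[-0.002,0,0.003],0.5],[[-0.08,0.33,-0.08],[-0.002,0,0.003],0.5]]'; python3 -c "
from h import *
st()";python3 -m jog '[[[-0.08,0.36,-0.08],[-0.002,0,0.003],0.5],[[-0.08,0.36,-0.08],[-0.002,0,0.003],0.5],[[-0.08,0.36,-0.08],[-0.002,0,0.003],0.5]]'; python3 -c "
from h import *
st()"
```

```text
time_s: 6.32
eef_pos: [0.5195, -0.2307, 0.1271]
eef_rot: [-0.474, 0.475, -0.523, 0.525]
wrist_force: [-6.4, 2.6, 18.2]
opening: 0.147
t 6.32 p [ 0.5195 -0.2307  0.1271] yaw -95.69 tilt [ 0.0018 -1.      0.0014] F [-6.4  2.6 18.2] M [ 0.44  1.31 -0.02] op 0.147
time_s: 6.57
eef_pos: [0.5195, -0.2309, 0.1262]
eef_rot: [0.475, -0.474, 0.524, -0.524]
wrist_force: [-5.9, 2.6, 20.7]
opening: 0.15
t 6.57 p [ 0.5195 -0.2309  0.1262] yaw -95.63 tilt [-1.1e-03 -1.0e+00  6.0e-04] F [-5.9  2.6 20.7] M [ 0.52  1.57 -0.03] op 0.15
```

```bash
python3 -m jog '[[[-0.05,0.4,-0.15],[0,0,0],0.5],[[-0.05,0.4,-0.15],[0,0,0],0.5],[[-0.05,0.4,-0.15],[0,0,0],0.5]]'; python3 -c "
from h import *
st()";python3 -m jog '[[[-0.05,0.42,-0.15],[0,0,0],0.5],[[-0.05,0.42,-0.15],[0,0,0],0.5],[[-0.05,0.42,-0.15],[0,0,0],0.5]]'; python3 -c "
from h import *
st()"
```

```text
time_s: 6.82
eef_pos: [0.519, -0.2315, 0.1251]
eef_rot: [-0.476, 0.474, -0.52, 0.527]
wrist_force: [-6.0, 5.1, 23.0]
opening: 0.148
t 6.82 p [ 0.519  -0.2315  0.1251] yaw -95.61 tilt [ 0.0044 -0.9999  0.0096] F [-6.   5.1 23. ] M [ 0.96  1.23 -0.08] op 0.148
time_s: 7.07
eef_pos: [0.5187, -0.2315, 0.1242]
eef_rot: [-0.477, 0.473, -0.517, 0.531]
wrist_force: [-7.0, 5.6, 24.3]
opening: 0.15
t 7.07 p [ 0.5187 -0.2315  0.1242] yaw -95.56 tilt [ 0.0094 -0.9998  0.0187] F [-7.   5.6 24.3] M [ 1.13  1.51 -0.03] op 0.15
```

```bash
python3 -m jog '[[[-0.12,0.4,-0.1],[-0.007,-0.03,0.004],0.5],[[-0.12,0.4,-0.1],[-0.007,-0.04,0.004],0.5],[[-0.12,0.4,-0.1],[-0.006,-0.05,0.004],0.5]]'; python3 -c "
from h import *
st();plan([.5177,-.2295,.124],-95.7+57,16)" | cut -c1-300
```

```text
time_s: 7.32
eef_pos: [0.5193, -0.23, 0.1239]
eef_rot: [0.507, -0.506, 0.491, -0.496]
wrist_force: [-7.3, 2.8, 22.8]
opening: 0.147
t 7.32 p [ 0.5193 -0.23    0.1239] yaw -88.5 tilt [ 0.0045 -1.      0.0052] F [-7.3  2.8 22.8] M [ 0.75  1.5  -0.28] op 0.147
dist/row cm 0.010614244406420042 turn/row 0.0543205698948866
[[[-0.0, -0.0, -0.01], [-0.0, -0.054, 0.0]], [[-0.0, -0.0, -0.01], [-0.0, -0.054, 0.0]], [[-0.0, -0.0, -0.01], [-0.0, -0.054, 0.0]], [[-0.0, -0.0, -0.01], [-0.0, -0.054, 0.0]], [[-0.01, -0.0, -0.01], [-0.0, -0.054, 0.0]], [[-0.01, -0.0, -0.01], [-0.0, -0.054, 0.0]], [[-0.01, -0.0, -0.01], [-0.0, -0.
[[[-0.01, -0.0, -0.01], [-0.0, -0.054, 0.0]], [[-0.01, -0.0, -0.01], [-0.0, -0.054, 0.0]], [[-0.01, -0.0, -0.01], [-0.0, -0.054, 0.0]], [[-0.01, -0.0, -0.0], [-0.0, -0.054, 0.0]]]
```

```bash
python3 -m jog '[[[-0.07,0.4,-0.12],[-0.003,-0.06,0.003],0.5],[[-0.07,0.4,-0.12],[-0.003,-0.06,0.003],0.5],[[-0.08,0.4,-0.12],[-0.003,-0.06,0.003],0.5],[[-0.08,0.4,-0.11],[-0.003,-0.06,0.003],0.5]]'; python3 -c "
from h import *
st()";  python3 -m jog '[[[-0.08,0.4,-0.1],[-0.003,-0.06,0.003],0.5],[[-0.09,0.4,-0.1],[-0.003,-0.06,0.003],0.5],[[-0.1,0.4,-0.1],[-0.003,-0.06,0.003],0.5]]'; python3 -c "
from h import *
st();plan([.5177,-.2295,.124],-95.7+57,16)" | cut -c1-300
```

```text
time_s: 7.65
eef_pos: [0.5196, -0.2306, 0.1238]
eef_rot: [0.564, -0.564, 0.425, -0.427]
wrist_force: [-5.8, 6.4, 22.0]
opening: 0.147
t 7.65 p [ 0.5196 -0.2306  0.1238] yaw -74.12 tilt [ 0.0027 -1.      0.002 ] F [-5.8  6.4 22. ] M [ 1.09  1.22 -0.24] op 0.147
time_s: 7.9
eef_pos: [0.5199, -0.2311, 0.1238]
eef_rot: [-0.601, 0.603, -0.371, 0.372]
wrist_force: [-5.9, 6.6, 23.3]
opening: 0.147
t 7.9 p [ 0.5199 -0.2311  0.1238] yaw -63.32 tilt [ 0.002  -1.     -0.0012] F [-5.9  6.6 23.3] M [ 1.25  1.34 -0.35] op 0.147
dist/row cm 0.017414915637185124 turn/row 0.026854896743712022
[[[-0.02, -0.0, -0.01], [0.0, -0.027, 0.0]], [[-0.02, -0.0, -0.01], [0.0, -0.027, 0.0]], [[-0.02, -0.0, -0.01], [0.0, -0.027, 0.0]], [[-0.02, -0.0, -0.01], [0.0, -0.027, 0.0]], [[-0.02, -0.0, -0.01], [0.0, -0.027, 0.0]], [[-0.02, -0.0, -0.01], [0.0, -0.027, 0.0]], [[-0.02, -0.0, -0.01], [0.0, -0.027
[[[-0.02, -0.0, -0.0], [0.0, -0.027, 0.0]], [[-0.02, -0.0, -0.0], [0.0, -0.027, 0.0]], [[-0.02, -0.0, -0.0], [0.0, -0.027, 0.0]], [[-0.02, -0.0, -0.0], [0.0, -0.027, 0.0]]]
```

```bash
python3 -m jog '[[[-0.11,0.4,-0.08],[-0.002,-0.06,0.003],0.5],[[-0.11,0.4,-0.08],[-0.002,-0.06,0.003],0.5],[[-0.12,0.38,-0.06],[-0.002,-0.06,0.003],0.5],[[-0.12,0.36,-0.06],[-0.002,-0.06,0.003],0.5]]'; python3 -c "
from h import *
st()"
```

```text
time_s: 8.23
eef_pos: [0.5199, -0.2304, 0.124]
eef_rot: [-0.643, 0.645, -0.294, 0.292]
wrist_force: [-5.9, 5.3, 22.2]
opening: 0.152
t 8.23 p [ 0.5199 -0.2304  0.124 ] yaw -48.95 tilt [-8.0e-04 -1.0e+00 -3.6e-03] F [-5.9  5.3 22.2] M [ 1.11  1.21 -0.34] op 0.152
```

```bash
python3 -m jog '[[[-0.1,0.34,-0.05],[0,-0.06,0.001],0.5],[[-0.1,0.3,-0.05],[0,-0.05,0.001],0.5],[[-0.1,0.22,-0.04],[0,0,0.001],0.5],[[-0.08,0.12,-0.03],[0,0,0],0.5],[[-0.05,0,0],[0,0,0],0.5]]'; python3 -c "
from h import *
st()"
```

```text
time_s: 8.65
eef_pos: [0.5196, -0.2304, 0.1294]
eef_rot: [-0.659, 0.661, -0.252, 0.256]
wrist_force: [-4.7, 2.6, 8.8]
opening: 0.149
t 8.65 p [ 0.5196 -0.2304  0.1294] yaw -42.12 tilt [ 0.0063 -1.     -0.0017] F [-4.7  2.6  8.8] M [ 0.6   0.9  -0.08] op 0.149
```

```bash
python3 -m jog '[[[-0.1,-0.2,-0.03],[0,0,0.003],0.5],[[-0.1,-0.3,-0.03],[0,0,0.003],0.5],[[-0.05,-0.3,0],[0,0,0],0.5],[[-0.05,-0.3,0],[0,0,0],0.5]]'; python3 -c "
from h import *
st()";python3 -m jog '[[[0,-0.4,0],[0,0,0],0.5],[[0,-0.4,0],[0,0,0],0.5],[[0,-0.4,0],[0,0,0],0.5],[[0,-0.4,0],[0,0,0],0.5]]'; python3 -c "
from h import *
st()"
```

```text
time_s: 8.98
eef_pos: [0.5182, -0.2292, 0.1437]
eef_rot: [-0.659, 0.661, -0.253, 0.255]
wrist_force: [0.2, 0.1, -5.2]
opening: 0.147
t 8.98 p [ 0.5182 -0.2292  0.1437] yaw -42.11 tilt [ 4.2e-03 -1.0e+00 -7.0e-04] F [ 0.2  0.1 -5.2] M [0.03 0.07 0.01] op 0.147
time_s: 9.32
eef_pos: [0.5155, -0.2274, 0.1572]
eef_rot: [-0.66, 0.66, -0.256, 0.253]
wrist_force: [-0.0, -0.7, -5.5]
opening: 0.148
t 9.32 p [ 0.5155 -0.2274  0.1572] yaw -42.11 tilt [-0.0038 -1.     -0.002 ] F [-0.  -0.7 -5.5] M [-0.05 -0.   -0.05] op 0.148
```

```bash
python3 -m jog '[[[0.1,-0.6,0],[0,0,-0.002],0.5],[[0.1,-0.8,0],[0,0,-0.002],0.5],[[0.1,-0.8,0],[0,0,0],0.5],[[0,-1,0],[0,0,0],0.5],[[0,-1,0],[0,0,0],0.5],[[0,-0.8,0],[0,0,0],0.5],[[0,-0.3,0],[0,0,0],0.5]]'; python3 -c "
from h import *
st();plan([.653,.2495,.22],-42,20)
c=cam('scene','s1.png');c=cam('wrist','w2.png')"
```

```text
time_s: 9.9
eef_pos: [0.518, -0.2296, 0.2161]
eef_rot: [-0.659, 0.661, -0.254, 0.254]
wrist_force: [0.9, -0.3, -4.6]
opening: 0.149
t 9.9 p [ 0.518  -0.2296  0.2161] yaw -42.11 tilt [ 5.0e-04 -1.0e+00 -2.1e-03] F [ 0.9 -0.3 -4.6] M [ 0.01 -0.    0.02] op 0.149
dist/row cm 2.4888273231753586 turn/row 0.00010382160750838879
[[[-1.11, -0.02, 2.23], [0.0, -0.0, 0.0]], [[-1.11, -0.02, 2.23], [0.0, -0.0, 0.0]], [[-1.11, -0.02, 2.23], [0.0, -0.0, 0.0]], [[-1.1, -0.02, 2.23], [0.0, -0.0, 0.0]], [[-1.1, -0.02, 2.23], [0.0, -0.0, 0.0]], [[-1.1, -0.02, 2.23], [0.0, -0.0, 0.0]], [[-1.1, -0.02, 2.23], [0.0, -0.0, 0.0]], [[-1.1, -0.02, 2.23], [0.0, -0.0, 0.0]], [[-1.1, -0.02, 2.23], [0.0, -0.0, 0.0]], [[-1.1, -0.02, 2.23], [0.0, -0.0, 0.0]], [[-1.1, -0.02, 2.23], [0.0, -0.0, 0.0]], [[-1.1, -0.02, 2.23], [0.0, -0.0, 0.0]]]
[[[-1.1, -0.02, 2.23], [0.0, -0.0, 0.0]], [[-1.1, -0.02, 2.23], [0.0, -0.0, 0.0]], [[-1.1, -0.02, 2.23], [0.0, -0.0, 0.0]], [[-1.1, -0.02, 2.23], [0.0, -0.0, 0.0]], [[-1.1, -0.02, 2.23], [0.0, -0.0, 0.0]], [[-1.1, -0.02, 2.23], [0.0, -0.0, 0.0]], [[-1.1, -0.02, 2.23], [0.0, -0.0, 0.0]], [[-1.1, -0.02, 2.23], [0.0, -0.0, 0.0]]]
```

View pics/s1.png

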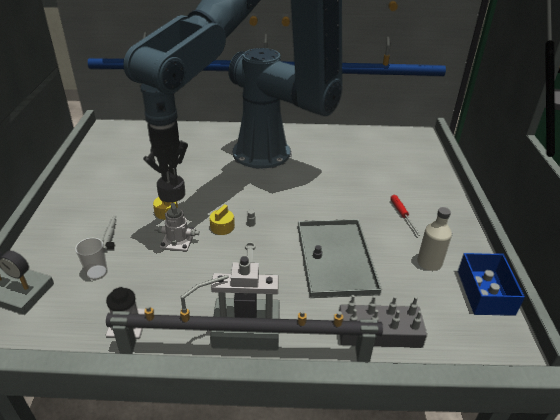

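The cap hangs in the gripper at (171,188), clear of the pot at (175,225), and the strainer bar is showing in the pot. I'll carry it to the tray.

```bash
python3 -m jog '[[[-0.6,0,1.1],[0,0,0],0.5],[[-0.9,0,1.8],[0,0,0],0.5],[[-1.1,0,2.2],[0,0,0],0.5],[[-1.1,0,2.2],[0,0,0],0.5],[[-1.1,0,2.2],[0,0,0],0.5],[[-1.1,0,2.2],[0,0,0],0.5],[[-1.1,0,2.2],[0,0,0],0.5],[[-1.1,0,2.2],[0,0,0],0.5],[[-1.1,0,2.2],[0,0,0],0.5],[[-1.1,0,2.2],[0,0,0],0.5],[[-1.1,0,2.2],[0,0,0],0.5],[[-1.1,0,2.2],[0,0,0],0.5]]'; python3 -c "
from h import *
st();plan([.653,.2495,.19],-42,8)"
```

```text
time_s: 11.0
eef_pos: [0.5897, 0.0534, 0.2068]
eef_rot: [-0.658, 0.66, -0.262, 0.252]
wrist_force: [-0.0, -1.7, -5.0]
opening: 0.15
t 11.0 p [0.5897 0.0534 0.2068] yaw -42.59 tilt [-0.0124 -0.9999 -0.0075] F [-0.  -1.7 -5. ] M [-0.02 -0.   -0.01] op 0.15
dist/row cm 2.584400717470516 turn/row 0.0015529142236091096
[[[-1.07, 0.21, 2.34], [0.001, -0.001, -0.002]], [[-1.07, 0.21, 2.34], [0.001, -0.001, -0.002]], [[-1.07, 0.21, 2.34], [0.001, -0.001, -0.002]], [[-1.07, 0.21, 2.35], [0.001, -0.001, -0.002]], [[-1.06, 0.21, 2.35], [0.001, -0.001, -0.002]], [[-1.06, 0.21, 2.35], [0.001, -0.001, -0.002]], [[-1.06, 0.21, 2.35], [0.001, -0.001, -0.002]], [[-1.06, 0.21, 2.35], [0.001, -0.001, -0.002]]]
```

```bash
python3 -m jog '[[[-1.1,0.1,2.3],[0.002,-0.001,-0.003],0.5],[[-1.1,0.1,2.3],[0.002,-0.001,-0.003],0.5],[[-1.1,0.1,2.3],[0.001,-0.001,-0.002],0.5],[[-1.1,0.1,2.3],[0.001,-0.001,-0.002],0.5],[[-1.1,0.1,2.3],[0.001,0,-0.002],0.5],[[-1.1,0.1,2.2],[0.001,0,-0.002],0.5],[[-0.8,0.1,1.7],[0,0,0],0.5],[[-0.4,0,0.9],[0,0,0],0.5],[[0,0,0],[0,0,0],0.5],[[0,0,0],[0,0,0],0.5]]'; python3 -c "
from h import *
st();plan([.653,.2495,.08],-42,10)"
```

```text
time_s: 11.83
eef_pos: [0.6353, 0.2473, 0.1888]
eef_rot: [-0.659, 0.662, -0.257, 0.248]
wrist_force: [0.2, 0.0, -5.8]
opening: 0.15
t 11.83 p [0.6353 0.2473 0.1888] yaw -41.85 tilt [-0.0115 -0.9999 -0.0089] F [ 0.2  0.  -5.8] M [-0.05  0.01  0.04] op 0.15
dist/row cm 1.1025586143238542 turn/row 0.0011453199961781722
[[[0.13, 1.09, 0.14], [0.001, 0.0, -0.001]], [[0.13, 1.09, 0.14], [0.001, 0.0, -0.001]], [[0.13, 1.09, 0.14], [0.001, 0.0, -0.001]], [[0.13, 1.09, 0.14], [0.001, 0.0, -0.001]], [[0.12, 1.09, 0.14], [0.001, 0.0, -0.001]], [[0.12, 1.09, 0.14], [0.001, 0.0, -0.001]], [[0.12, 1.09, 0.14], [0.001, 0.0, -0.001]], [[0.12, 1.09, 0.14], [0.001, 0.0, -0.001]], [[0.12, 1.09, 0.14], [0.001, 0.0, -0.001]], [[0.12, 1.09, 0.14], [0.001, 0.0, -0.001]]]
```

```bash
python3 -m jog '[[[0.2,0.8,0.2],[0.001,0,-0.002],0.5],[[0.2,1.2,0.2],[0.001,0,-0.002],0.5],[[0.2,1.2,0.2],[0.001,0,-0.002],0.5],[[0.2,1.2,0.2],[0.001,0,-0.001],0.5],[[0.1,1.2,0.2],[0.001,0,-0.001],0.5],[[0.1,1.2,0.1],[0.001,0,-0.001],0.5],[[0.1,1.2,0.1],[0.001,0,-0.001],0.5],[[0.1,1.1,0.1],[0.001,0,0],0.5],[[0,0.8,0],[0,0,0],0.5],[[0,0.5,0],[0,0,0],0.5],[[0,0,0],[0,0,0],0.5],[[0,0,0],[0,0,0],0.5]]'; python3 -c "
from h import *
st();plan([.653,.2495,.06],-42,5)"
```

```text
time_s: 12.83
eef_pos: [0.6515, 0.2422, 0.0688]
eef_rot: [-0.658, 0.662, -0.257, 0.252]
wrist_force: [0.1, -1.2, -5.2]
opening: 0.151
t 12.83 p [0.6515 0.2422 0.0688] yaw -42.22 tilt [-0.0041 -1.     -0.0077] F [ 0.1 -1.2 -5.2] M [-0.   -0.02 -0.01] op 0.151
dist/row cm 0.23127924903590122 turn/row 0.0015297879325609073
[[[-0.07, 0.18, 0.13], [0.002, -0.001, -0.001]], [[-0.07, 0.18, 0.13], [0.002, -0.001, -0.001]], [[-0.07, 0.18, 0.13], [0.002, -0.001, -0.001]], [[-0.07, 0.18, 0.13], [0.002, -0.001, -0.001]], [[-0.07, 0.18, 0.13], [0.002, -0.001, -0.001]]]
```

```bash
python3 -m jog '[[[0,0.3,0],[0.002,0,-0.001],0.5],[[0,0.3,0],[0.002,0,-0.001],0.5],[[0,0.2,0],[0.002,0,-0.001],0.5],[[0,0.15,0],[0.001,0,-0.001],0.5],[[0,0.1,0],[0.001,0,0],0.5]]'; python3 -c "
from h import *
st()"; python3 -m jog '[[[0,0.1,0],[0,0,0],0.5],[[0,0.1,0],[0,0,0],0.5]]'; python3 -c "
from h import *
st()"
```

```text
time_s: 13.25
eef_pos: [0.6534, 0.243, 0.0608]
eef_rot: [0.661, -0.658, 0.253, -0.256]
wrist_force: [-0.3, 0.2, -5.2]
opening: 0.152
t 13.25 p [0.6534 0.243  0.0608] yaw -42.18 tilt [ 0.0036 -1.      0.0056] F [-0.3  0.2 -5.2] M [ 0.01  0.02 -0.01] op 0.152
time_s: 13.42
eef_pos: [0.6537, 0.2432, 0.0593]
eef_rot: [0.661, -0.658, 0.252, -0.257]
wrist_force: [0.8, -0.4, -5.4]
opening: 0.145
t 13.42 p [0.6537 0.2432 0.0593] yaw -42.18 tilt [ 0.0042 -1.      0.0066] F [ 0.8 -0.4 -5.4] M [-0.   -0.01  0.  ] op 0.145
```

```bash
python3 -m jog '[[[0,0.12,0],[-0.002,0,0.001],0.5],[[0,0.12,0],[-0.002,0,0.001],0.5],[[0,0.12,0],[0,0,0],0.5]]'; python3 -c "
from h import *
st()"; python3 -m jog '[[[0,0.1,0],[0,0,0],0.5],[[0,0.1,0],[0,0,0],0.5],[[0,0.08,0],[0,0,0],0.5]]'; python3 -c "
from h import *
st()"; python3 -m jog '[[[0,0.07,0],[0,0,0],0.5],[[0,0.07,0],[0,0,0],0.5]]'; python3 -c "
from h import *
st()"
```

```text
time_s: 13.67
eef_pos: [0.6541, 0.2432, 0.0559]
eef_rot: [0.66, -0.659, 0.253, -0.256]
wrist_force: [-0.4, 0.4, -4.5]
opening: 0.152
t 13.67 p [0.6541 0.2432 0.0559] yaw -42.18 tilt [ 0.0026 -1.      0.0028] F [-0.4  0.4 -4.5] M [-0.01  0.02  0.05] op 0.152
time_s: 13.92
eef_pos: [0.6543, 0.2432, 0.0528]
eef_rot: [0.66, -0.659, 0.253, -0.256]
wrist_force: [-0.9, -1.0, -0.5]
opening: 0.149
t 13.92 p [0.6543 0.2432 0.0528] yaw -42.18 tilt [ 0.0027 -1.      0.0028] F [-0.9 -1.  -0.5] M [0.   0.36 0.01] op 0.149
time_s: 14.08
eef_pos: [0.6544, 0.2432, 0.0527]
eef_rot: [0.66, -0.659, 0.253, -0.256]
wrist_force: [-3.4, -0.8, 2.1]
opening: 0.146
t 14.08 p [0.6544 0.2432 0.0527] yaw -42.18 tilt [ 0.0025 -1.      0.0026] F [-3.4 -0.8  2.1] M [-0.09  0.79  0.02] op 0.146
```

The cap landed at TCP z 0.0527, as expected. I'll release it and retreat.

```bash
python3 -m jog '[[[0,0,0],[0,0,0],2],[[0,0,0],[0,0,0],3],[[0,0,0],[0,0,0],4],[[0,0,0],[0,0,0],4],[[0,0,0],[0,0,0],4],[[0,-0.8,0],[0,0,0],4],[[0,-1.5,0],[0,0,0],4],[[0,-2.5,0],[0,0,0],4],[[0,-3.5,0],[0,0,0],4],[[0,-3.5,0],[0,0,0],5],[[0,-3,0],[0,0,0],5],[[0,-1.5,0],[0,0,0],6]]'; python3 -c "
from h import *
st();plan([.49,-.17,.26],-42,20)
T=cam('top','t2.png'); W=cloud(T); z=W[...,2]
for n,x,y,r,a,b in(('cap',.655,.243,.05,.06,.09),('capbar',.655,.243,.05,.065,.09),('strbar',.5177,-.2295,.03,.106,.15)):
    P=W[(np.hypot(W[...,0]-x,W[...,1]-y)<r)&(z>a)&(z<b)]; print(n,len(P),P.mean(0) if len(P) else '', np.percentile(P[:,2],95) if len(P) else '', cv2.minAreaRect((P[:,:2]*1000).astype(np.float32)) if len(P)>3 else '')
"
```

```text
time_s: 15.08
eef_pos: [0.6529, 0.243, 0.2264]
eef_rot: [0.66, -0.659, 0.253, -0.256]
wrist_force: [0.9, -0.1, 1.0]
opening: 0.701
t 15.08 p [0.6529 0.243  0.2264] yaw -42.19 tilt [ 0.0026 -1.      0.0029] F [ 0.9 -0.1  1. ] M [-0.01 -0.    0.02] op 0.701
dist/row cm 2.2260664170068254 turn/row 0.00016192103839551207
[[[0.78, -0.17, -2.08], [-0.0, -0.0, 0.0]], [[0.78, -0.17, -2.08], [-0.0, -0.0, 0.0]], [[0.78, -0.17, -2.08], [-0.0, -0.0, 0.0]], [[0.78, -0.17, -2.08], [-0.0, -0.0, 0.0]], [[0.78, -0.17, -2.08], [-0.0, -0.0, 0.0]], [[0.78, -0.17, -2.08], [-0.0, -0.0, 0.0]], [[0.78, -0.17, -2.08], [-0.0, -0.0, 0.0]], [[0.78, -0.17, -2.08], [-0.0, -0.0, 0.0]], [[0.78, -0.17, -2.08], [-0.0, -0.0, 0.0]], [[0.78, -0.17, -2.08], [-0.0, -0.0, 0.0]], [[0.78, -0.17, -2.08], [-0.0, -0.0, 0.0]], [[0.78, -0.17, -2.08], [-0.0, -0.0, 0.0]]]
[[[0.78, -0.17, -2.08], [-0.0, -0.0, 0.0]], [[0.78, -0.17, -2.08], [-0.0, -0.0, 0.0]], [[0.78, -0.17, -2.08], [-0.0, -0.0, 0.0]], [[0.78, -0.17, -2.08], [-0.0, -0.0, 0.0]], [[0.78, -0.17, -2.08], [-0.0, -0.0, 0.0]], [[0.78, -0.17, -2.08], [-0.0, -0.0, 0.0]], [[0.78, -0.17, -2.08], [-0.0, -0.0, 0.0]], [[0.78, -0.17, -2.08], [-0.0, -0.0, 0.0]]]
cap 3 [0.63926938 0.22190939 0.06994478] 0.07318050301993897 
capbar 2 [0.64017211 0.22205786 0.072748  ] 0.07323456605795718 
strbar 117 [ 0.51494061 -0.22747641  0.11701701] 0.13164578781593858 ((515.8843383789062, -229.10035705566406), (35.61153793334961, 36.69642639160156), 88.41102600097656)
```

```bash
python3 -m jog '[[[0.4,-0.2,-1.1],[0,0,0],6],[[0.7,-0.2,-1.8],[0,0,0],6],[[0.9,-0.2,-2.4],[0,0,0],6],[[1,-0.2,-2.7],[0,0,0],6],[[1,-0.2,-2.7],[0,0,0],6],[[1,-0.2,-2.7],[0,0,0],6],[[1,-0.2,-2.7],[0,0,0],6],[[1,-0.2,-2.7],[0,0,0],6],[[1,-0.2,-2.7],[0,0,0],6],[[1,-0.2,-2.7],[0,0,0],6],[[1,-0.2,-2.7],[0,0,0],6],[[1,-0.2,-2.7],[0,0,0],6]]'; python3 -c "
from h import *
st();plan([.51,-.22,.25],-42,8)"
```

```text
time_s: 16.13
eef_pos: [0.5358, -0.0555, 0.2723]
eef_rot: [0.667, -0.655, 0.239, -0.263]
wrist_force: [1.2, -0.8, 0.2]
opening: 0.701
t 16.13 p [ 0.5358 -0.0555  0.2723] yaw -41.58 tilt [ 0.0256 -0.9993  0.0269] F [ 1.2 -0.8  0.2] M [-0.04 -0.01  0.01] op 0.701
dist/row cm 2.100196710947074 turn/row 0.0033702322248778936
[[[1.12, 0.26, -1.76], [-0.003, 0.001, 0.003]], [[1.12, 0.26, -1.76], [-0.003, 0.001, 0.003]], [[1.12, 0.26, -1.76], [-0.003, 0.001, 0.003]], [[1.12, 0.27, -1.75], [-0.003, 0.001, 0.003]], [[1.13, 0.27, -1.75], [-0.003, 0.001, 0.003]], [[1.13, 0.27, -1.75], [-0.003, 0.001, 0.003]], [[1.13, 0.27, -1.75], [-0.003, 0.001, 0.003]], [[1.13, 0.28, -1.75], [-0.003, 0.001, 0.003]]]
```

```bash
python3 -m jog '[[[1.1,0.4,-1.9],[-0.005,0.001,0.004],6],[[1.1,0.4,-1.8],[-0.005,0.001,0.004],6],[[1.1,0.4,-1.8],[-0.004,0.001,0.004],6],[[1.1,0.4,-1.8],[-0.004,0,0.004],6],[[1.1,0.3,-1.8],[-0.003,0,0.003],6],[[1.1,0.3,-1.6],[-0.003,0,0.003],6],[[0.8,0.2,-1],[-0.002,0,0.002],6],[[0.3,0,-0.4],[0,0,0],6],[[0,0,0],[0,0,0],6],[[0,0,0],[0,0,0],6]]'
cat > w3.py <<'E'
from h import *
import sys
c=cam('wrist',sys.argv[1]+'.png'); W=cloud(c); z=W[...,2]; st()
d=np.hypot(W[...,0]-.5177,W[...,1]+.2295)
for r,a,b in((.035,.113,.15),(.035,.095,.109),(.035,.09,.1)):
    P=W[(d<r)&(z>a)&(z<b)]
    if len(P)>9: print(a,b,len(P),'z',np.percentile(P[:,2],[5,50,95]).round(4),cv2.minAreaRect((P[:,:2]*1000).astype(np.float32)),P.mean(0).round(4))
E
python3 w3.py w3
```

```text
time_s: 16.97
eef_pos: [0.5101, -0.2094, 0.2603]
eef_rot: [-0.659, 0.661, -0.248, 0.26]
wrist_force: [-0.3, 0.5, 0.3]
opening: 0.701
t 17.02 p [ 0.5102 -0.2092  0.2604] yaw -42.12 tilt [ 0.0176 -0.9998  0.0032] F [ 1.  -0.1  0.3] M [-0.04  0.03 -0.06] op 0.705
0.113 0.15 693 z [0.1164 0.1284 0.1298] ((518.22119140625, -229.2954864501953), (30.072439193725586, 12.3753662109375), 23.079574584960938) [ 0.5189 -0.2277  0.1268]
0.095 0.109 1752 z [0.0979 0.1058 0.1078] ((519.2744140625, -228.86770629882812), (53.56073760986328, 52.17998504638672), 35.95701217651367) [ 0.5198 -0.2263  0.1033]
0.09 0.1 1196 z [0.0914 0.0979 0.0998] ((518.0189208984375, -229.18109130859375), (61.33049392700195, 51.289146423339844), 25.731176376342773) [ 0.5208 -0.2255  0.0963]
```

View pics/w3.png

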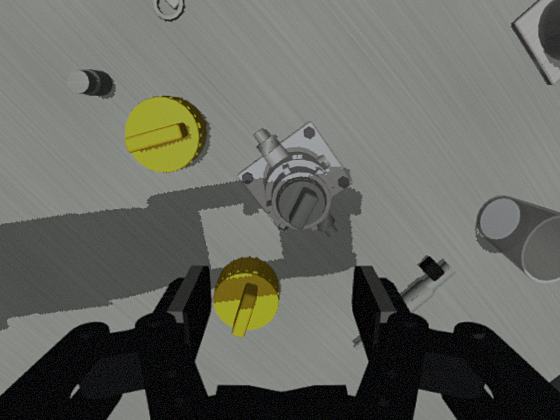

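The wrist view shows the open pot with the strainer bar at (302,208). It measures 30 x 12 mm, centre (0.518, -0.229), long axis at 23°, and top z 0.130 with the body top at about 0.108, all matching the given sizes.

```bash
python3 -c "
from h import *
plan([.518,-.2293,.165],-66.9,8)"
```

```text
dist/row cm 1.2228946619614833 turn/row 0.05405812787300898
[[[0.22, 1.2, -0.13], [-0.001, 0.054, 0.002]], [[0.23, 1.2, -0.11], [-0.001, 0.054, 0.002]], [[0.24, 1.2, -0.1], [-0.001, 0.054, 0.002]], [[0.24, 1.2, -0.08], [-0.001, 0.054, 0.002]], [[0.25, 1.19, -0.07], [-0.001, 0.054, 0.002]], [[0.26, 1.19, -0.06], [-0.001, 0.054, 0.002]], [[0.26, 1.19, -0.04], [-0.001, 0.054, 0.002]], [[0.27, 1.19, -0.02], [-0.001, 0.054, 0.002]]]
```

```bash
python3 -m jog '[[[0.2,1,-0.1],[-0.001,0.054,0.002],4],[[0.2,1.2,-0.1],[-0.001,0.054,0.002],4],[[0.2,1.2,-0.1],[-0.001,0.054,0.002],4],[[0.2,1.2,-0.1],[-0.001,0.054,0.002],4],[[0.2,1.2,-0.1],[-0.001,0.054,0.002],4],[[0.3,1.2,-0.1],[-0.001,0.054,0.002],4],[[0.3,1.1,0],[-0.001,0.054,0.002],4],[[0.3,0.8,0],[-0.001,0.05,0.002],4],[[0,0,0],[0,0,0],4],[[0,0,0],[0,0,0],4]]'; python3 -c "
from h import *
st();plan([.518,-.2293,.1115],-66.9,8)"
```

```text
time_s: 17.85
eef_pos: [0.5223, -0.2181, 0.1721]
eef_rot: [0.591, -0.589, 0.388, -0.392]
wrist_force: [-0.5, 0.2, 0.3]
opening: 0.47
t 17.85 p [ 0.5223 -0.2181  0.1721] yaw -66.94 tilt [ 0.0025 -1.      0.0043] F [-0.5  0.2  0.3] M [-0.   -0.01 -0.03] op 0.47
dist/row cm 0.7723318893642561 turn/row 0.0005417945478091545
[[[0.11, 0.76, -0.11], [-0.001, -0.0, 0.0]], [[0.11, 0.76, -0.11], [-0.001, -0.0, 0.0]], [[0.11, 0.76, -0.11], [-0.001, -0.0, 0.0]], [[0.11, 0.76, -0.11], [-0.001, -0.0, 0.0]], [[0.11, 0.76, -0.11], [-0.001, -0.0, 0.0]], [[0.11, 0.76, -0.11], [-0.001, -0.0, 0.0]], [[0.11, 0.76, -0.1], [-0.001, -0.0, 0.0]], [[0.11, 0.76, -0.1], [-0.001, -0.0, 0.0]]]
```

```bash
python3 -m jog '[[[0.3,0.2,-0.3],[-0.001,0,0],4],[[0.3,0.5,-0.3],[-0.001,0,0],4],[[0.2,0.6,-0.2],[-0.001,0,0],4],[[0.1,0.7,-0.1],[-0.001,0,0],4],[[0,0.7,0],[0,0,0],4],[[0,0.5,0],[0,0,0],4],[[0,0,0],[0,0,0],4],[[0,0,0],[0,0,0],4]]'; python3 -c "
from h import *
st();plan([.518,-.2293,.1115],-66.9,4)"
```

```text
time_s: 18.52
eef_pos: [0.5181, -0.2301, 0.1392]
eef_rot: [-0.591, 0.592, -0.386, 0.39]
wrist_force: [0.1, 0.3, -0.3]
opening: 0.469
t 18.52 p [ 0.5181 -0.2301  0.1392] yaw -66.56 tilt [ 0.0051 -1.      0.0018] F [ 0.1  0.3 -0.3] M [-0.02  0.02 -0.05] op 0.469
dist/row cm 0.6920725663030698 turn/row 0.001474479912028469
[[[-0.02, 0.69, 0.0], [-0.0, 0.001, 0.001]], [[-0.02, 0.69, 0.01], [-0.0, 0.001, 0.001]], [[-0.02, 0.69, 0.01], [-0.0, 0.001, 0.001]], [[-0.02, 0.69, 0.01], [-0.0, 0.001, 0.001]]]
```

```bash
python3 -m jog '[[[-0.02,0.5,0],[0,0.002,0.001],4],[[-0.02,0.6,0],[0,0.002,0.001],4],[[-0.02,0.6,0],[0,0.002,0.001],4],[[0,0.5,0],[0,0,0.001],4],[[0,0.3,0],[0,0,0],4],[[0,0,0],[0,0,0],4],[[0,0,0],[0,0,0],4]]'; python3 -c "
from h import *
st();plan([.518,-.2293,.1115],-66.9,1)"
```

```text
time_s: 19.1
eef_pos: [0.518, -0.2293, 0.1112]
eef_rot: [0.59, -0.589, 0.389, -0.39]
wrist_force: [0.5, 0.1, -0.5]
opening: 0.469
t 19.1 p [ 0.518  -0.2293  0.1112] yaw -66.93 tilt [ 3.0e-04 -1.0e+00  1.7e-03] F [ 0.5  0.1 -0.5] M [-0.02  0.    0.01] op 0.469
dist/row cm 0.02642023924378049 turn/row 0.0017461255010678871
[[[-0.0, -0.03, 0.01], [-0.002, -0.0, 0.0]]]
```

Aligned. I'll close and lift gently.

```bash
python3 -m jog '[[[0,0,0],[0,0,0],2.5],[[0,0,0],[0,0,0],1],[[0,0,0],[0,0,0],0.5],[[0,0,0],[0,0,0],0.5],[[0,0,0],[0,0,0],0.5],[[0,0,0],[0,0,0],0.5],[[0,0,0],[0,0,0],0.5]]'; python3 -c "
from h import *
st()"; python3 -m jog '[[[0,-0.3,0],[0,0,0],0.5],[[0,-0.5,0],[0,0,0],0.5],[[0,-0.5,0],[0,0,0],0.5]]'; python3 -c "
from h import *
st()"
```

```text
time_s: 19.68
eef_pos: [0.5182, -0.2294, 0.112]
eef_rot: [0.59, -0.589, 0.389, -0.391]
wrist_force: [-0.4, 0.8, -0.5]
opening: 0.121
t 19.68 p [ 0.5182 -0.2294  0.112 ] yaw -66.92 tilt [ 8.e-04 -1.e+00  2.e-03] F [-0.4  0.8 -0.5] M [-0.02 -0.03 -0.03] op 0.121
time_s: 19.93
eef_pos: [0.5172, -0.2288, 0.1244]
eef_rot: [0.59, -0.589, 0.39, -0.39]
wrist_force: [-0.2, -0.3, -1.1]
opening: 0.123
t 19.93 p [ 0.5172 -0.2288  0.1244] yaw -66.92 tilt [-1.5e-03 -1.0e+00  6.0e-04] F [-0.2 -0.3 -1.1] M [-0.08  0.01 -0.04] op 0.123
```

```bash
python3 -m jog '[[[0.06,-0.6,0.06],[0,0,0],0.5],[[0.04,-0.8,0.04],[0,0,0],0.5],[[0.04,-0.8,0.04],[0,0,0],0.5],[[0.03,-0.8,0.03],[0,0,0],0.5]]'; python3 -c "
from h import *
st()"; python3 -m jog '[[[0.03,-0.9,0.03],[0,0,0],0.5],[[0.03,-1,0.03],[0,0,0],0.5],[[0.03,-1,0.03],[0,0,0],0.5],[[0.03,-1,0.03],[0,0,0],0.5],[[0.03,-1,0.03],[0,0,0],0.5],[[0,-1,0],[0,0,0],0.5],[[0,-1,0],[0,0,0],0.5],[[0,-0.5,0],[0,0,0],0.5]]'; python3 -c "
from h import *
st();plan([.505,.2355,.22],-66.9,20)
c=cam('scene','s2.png'); W=cloud(c); cv2.imwrite('pics/s2c.png',cv2.resize(c['frame'][130:300,100:400,::-1],None,fx=2.5,fy=2.5))"
```

```text
time_s: 20.27
eef_pos: [0.5195, -0.2297, 0.1574]
eef_rot: [0.59, -0.589, 0.39, -0.389]
wrist_force: [0.8, -0.5, -1.2]
opening: 0.123
t 20.27 p [ 0.5195 -0.2297  0.1574] yaw -66.93 tilt [-1.8e-03 -1.0e+00  4.0e-04] F [ 0.8 -0.5 -1.2] M [0.03 0.02 0.03] op 0.123
time_s: 20.93
eef_pos: [0.5227, -0.2313, 0.2426]
eef_rot: [0.59, -0.589, 0.389, -0.391]
wrist_force: [0.7, -1.2, -0.8]
opening: 0.123
t 20.93 p [ 0.5227 -0.2313  0.2426] yaw -66.92 tilt [ 0.0024 -1.      0.003 ] F [ 0.7 -1.2 -0.8] M [-0.01 -0.03  0.03] op 0.123
dist/row cm 2.3385109726682574 turn/row 0.00015132010286175414
[[[-2.18, 0.11, 0.83], [-0.0, -0.0, 0.0]], [[-2.18, 0.11, 0.83], [-0.0, -0.0, 0.0]], [[-2.18, 0.11, 0.83], [-0.0, -0.0, 0.0]], [[-2.18, 0.11, 0.83], [-0.0, -0.0, 0.0]], [[-2.18, 0.11, 0.83], [-0.0, -0.0, 0.0]], [[-2.18, 0.11, 0.83], [-0.0, -0.0, 0.0]], [[-2.18, 0.11, 0.83], [-0.0, -0.0, 0.0]], [[-2.18, 0.11, 0.83], [-0.0, -0.0, 0.0]], [[-2.18, 0.11, 0.83], [-0.0, -0.0, 0.0]], [[-2.18, 0.11, 0.83], [-0.0, -0.0, 0.0]], [[-2.18, 0.11, 0.83], [-0.0, -0.0, 0.0]], [[-2.18, 0.11, 0.83], [-0.0, -0.0, 0.0]]]
[[[-2.18, 0.11, 0.83], [-0.0, -0.0, 0.0]], [[-2.18, 0.11, 0.83], [-0.0, -0.0, 0.0]], [[-2.18, 0.11, 0.83], [-0.0, -0.0, 0.0]], [[-2.18, 0.11, 0.83], [-0.0, -0.0, 0.0]], [[-2.18, 0.11, 0.83], [-0.0, -0.0, 0.0]], [[-2.18, 0.11, 0.83], [-0.0, -0.0, 0.0]], [[-2.18, 0.11, 0.83], [-0.0, -0.0, 0.0]], [[-2.18, 0.11, 0.83], [-0.0, -0.0, 0.0]]]
```

View pics/s2c.png

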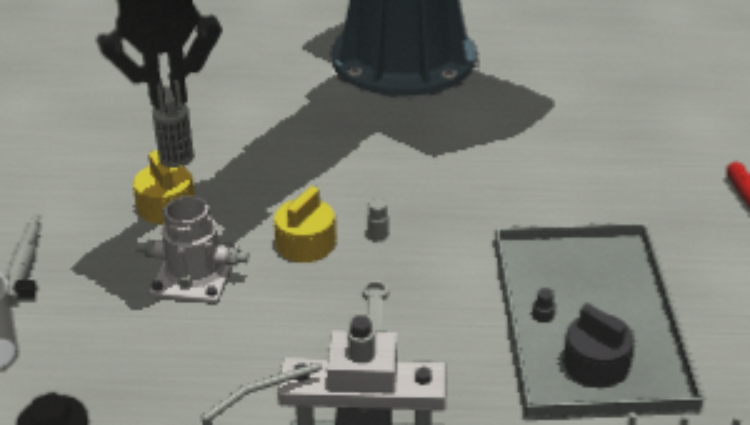

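The crop shows the cap standing grip-up in the tray at (598,345). The strainer hangs upright from the gripper at (173,135), clear of the pot at (188,210). I'll carry it to the tray.

```bash
python3 -m jog '[[[-1.1,0,0.4],[0,0,0],0.5],[[-1.8,0,0.7],[0,0,0],0.5],[[-2.2,0.1,0.8],[0,0,0],0.5],[[-2.2,0.1,0.8],[0,0,0],0.5],[[-2.2,0.1,0.8],[0,0,0],0.5],[[-2.2,0.1,0.8],[0,0,0],0.5],[[-2.2,0.1,0.8],[0,0,0],0.5],[[-2.2,0.1,0.8],[0,0,0],0.5],[[-2.2,0.1,0.8],[0,0,0],0.5],[[-2.2,0.1,0.8],[0,0,0],0.5],[[-2.2,0.1,0.8],[0,0,0],0.5],[[-2.2,0.1,0.8],[0,0,0],0.5]]'; python3 -c "
from h import *
st();plan([.505,.2355,.19],-66.9,8)" | cut -c1-250
```

```text
time_s: 21.98
eef_pos: [0.5018, 0.0493, 0.226]
eef_rot: [-0.588, 0.589, -0.395, 0.389]
wrist_force: [0.2, 0.8, -1.5]
opening: 0.124
t 21.98 p [0.5018 0.0493 0.226 ] yaw -67.33 tilt [-0.0057 -1.     -0.0049] F [ 0.2  0.8 -1.5] M [ 0.05  0.01 -0.04] op 0.124
dist/row cm 2.3703555778412757 turn/row 0.0009392061452683885
[[[-2.13, 0.46, 0.94], [0.001, -0.001, -0.001]], [[-2.13, 0.46, 0.94], [0.001, -0.001, -0.001]], [[-2.13, 0.46, 0.94], [0.001, -0.001, -0.001]], [[-2.13, 0.45, 0.94], [0.001, -0.001, -0.001]], [[-2.13, 0.45, 0.94], [0.001, -0.001, -0.001]], [[-2.13,
```

```bash
python3 -m jog '[[[-2.1,0.3,0.9],[0.001,-0.001,-0.001],0.5],[[-2.1,0.3,0.9],[0.001,-0.001,-0.001],0.5],[[-2.1,0.3,0.9],[0.001,-0.001,-0.001],0.5],[[-2.1,0.3,0.9],[0.001,-0.001,-0.001],0.5],[[-2.1,0.3,0.9],[0.001,-0.001,-0.001],0.5],[[-2,0.3,0.9],[0.001,-0.001,-0.001],0.5],[[-1.6,0.2,0.8],[0.001,0,-0.001],0.5],[[-0.7,0,0.4],[0,0,0],0.5],[[0,0,0],[0,0,0],0.5],[[0,0,0],[0,0,0],0.5]]'; python3 -c "
from h import *
st();plan([.505,.2355,.09],-66.9,10)" | cut -c1-250
```

```text
time_s: 22.82
eef_pos: [0.4922, 0.2294, 0.1983]
eef_rot: [-0.589, 0.594, -0.391, 0.384]
wrist_force: [0.5, -0.8, -1.8]
opening: 0.122
t 22.82 p [0.4922 0.2294 0.1983] yaw -66.47 tilt [-0.0056 -0.9999 -0.0107] F [ 0.5 -0.8 -1.8] M [ 0.01 -0.01  0.06] op 0.122
dist/row cm 1.0926234307716427 turn/row 0.0010732987371463807
[[[0.0, 1.08, 0.15], [0.001, 0.001, -0.001]], [[0.0, 1.08, 0.15], [0.001, 0.001, -0.001]], [[0.0, 1.08, 0.15], [0.001, 0.001, -0.001]], [[-0.0, 1.08, 0.15], [0.001, 0.001, -0.001]], [[-0.0, 1.08, 0.15], [0.001, 0.001, -0.001]], [[-0.0, 1.08, 0.15], [
```

```bash
python3 -m jog '[[[0,0.8,0.2],[0.001,0,-0.001],0.5],[[0,1.2,0.2],[0.001,0,-0.001],0.5],[[0,1.2,0.2],[0.001,0,-0.001],0.5],[[0,1.2,0.2],[0.001,0,-0.001],0.5],[[0,1.2,0.2],[0.001,0,-0.001],0.5],[[0,1.2,0.2],[0.001,0,-0.001],0.5],[[0,1.1,0.1],[0.001,0,0],0.5],[[0,0.8,0],[0.001,0,0],0.5],[[0,0.6,0],[0.001,0,0],0.5],[[0,0.4,0],[0.001,0,0],0.5],[[0,0,0],[0,0,0],0.5],[[0,0,0],[0,0,0],0.5]]'; python3 -c "
from h import *
st();plan([.505,.2355,.08],-66.9,5)" | cut -c1-250
```

```text
time_s: 23.82
eef_pos: [0.5042, 0.2243, 0.0889]
eef_rot: [-0.587, 0.591, -0.391, 0.391]
wrist_force: [0.6, -0.3, -1.0]
opening: 0.124
t 23.82 p [0.5042 0.2243 0.0889] yaw -67.21 tilt [ 0.0026 -1.     -0.0046] F [ 0.6 -0.3 -1. ] M [ 0.03 -0.06 -0.02] op 0.124
dist/row cm 0.28677257391759237 turn/row 0.0010675943769351101
[[[-0.2, 0.18, 0.1], [0.001, -0.001, 0.001]], [[-0.2, 0.18, 0.1], [0.001, -0.001, 0.001]], [[-0.2, 0.18, 0.1], [0.001, -0.001, 0.001]], [[-0.2, 0.18, 0.1], [0.001, -0.001, 0.001]], [[-0.2, 0.18, 0.1], [0.001, -0.001, 0.001]]]
```

```bash
python3 -m jog '[[[0,0.3,0],[0.001,0,0],0.5],[[0,0.35,0],[0.001,0,0],0.5],[[0,0.3,0],[0.001,0,0],0.5],[[0,0.2,0],[0.001,0,0],0.5],[[0,0.12,0],[0,0,0],0.5],[[0,0.1,0],[0,0,0],0.5]]'; python3 -c "
from h import *
st()"; python3 -m jog '[[[0,0.1,0],[0,0,0],0.5],[[0,0.1,0],[0,0,0],0.5],[[0,0.1,0],[0,0,0],0.5]]'; python3 -c "
from h import *
st()"
```

```text
time_s: 24.32
eef_pos: [0.5061, 0.2248, 0.0765]
eef_rot: [0.59, -0.588, 0.389, -0.393]
wrist_force: [-0.0, 0.5, -1.4]
opening: 0.126
t 24.32 p [0.5061 0.2248 0.0765] yaw -67.19 tilt [ 0.0036 -1.      0.0048] F [-0.   0.5 -1.4] M [ 0.01 -0.02 -0.01] op 0.126
time_s: 24.57
eef_pos: [0.5062, 0.225, 0.0734]
eef_rot: [0.59, -0.588, 0.389, -0.393]
wrist_force: [0.3, 0.2, -1.5]
opening: 0.125
t 24.57 p [0.5062 0.225  0.0734] yaw -67.17 tilt [ 0.0036 -1.      0.0052] F [ 0.3  0.2 -1.5] M [-0.01 -0.01  0.02] op 0.125
```

```bash
python3 -m jog '[[[0,0.1,0],[-0.002,0,0.001],0.5],[[0,0.1,0],[-0.002,0,0.001],0.5],[[0,0.08,0],[0,0,0],0.5]]'; python3 -c "
from h import *
st()"; python3 -m jog '[[[0,0.08,0],[0,0,0],0.5],[[0,0.08,0],[0,0,0],0.5]]'; python3 -c "
from h import *
st()"; python3 -m jog '[[[0,0.08,0],[0,0,0],0.5],[[0,0.08,0],[0,0,0],0.5]]'; python3 -c "
from h import *
st()"
```

```text
time_s: 24.82
eef_pos: [0.5063, 0.2251, 0.0704]
eef_rot: [0.589, -0.589, 0.39, -0.392]
wrist_force: [0.1, -0.2, -1.7]
opening: 0.125
t 24.82 p [0.5063 0.2251 0.0704] yaw -67.17 tilt [ 0.0015 -1.      0.0011] F [ 0.1 -0.2 -1.7] M [0.05 0.04 0.01] op 0.125
time_s: 24.98
eef_pos: [0.5067, 0.2251, 0.07]
eef_rot: [0.589, -0.589, 0.39, -0.392]
wrist_force: [-4.2, -0.7, 10.1]
opening: 0.125
t 24.98 p [0.5067 0.2251 0.07  ] yaw -67.16 tilt [ 0.0016 -1.      0.0013] F [-4.2 -0.7 10.1] M [-0.17  0.95  0.04] op 0.125
time_s: 25.15
eef_pos: [0.5067, 0.2251, 0.07]
eef_rot: [-0.589, 0.589, -0.39, 0.392]
wrist_force: [-3.3, -0.8, 6.1]
opening: 0.124
t 25.15 p [0.5067 0.2251 0.07  ] yaw -67.15 tilt [ 1.6e-03 -1.0e+00  4.0e-04] F [-3.3 -0.8  6.1] M [-0.17  0.63  0.04] op 0.124
```

It touched down at z 0.070, as predicted. I'll release, rise and step aside.

```bash
python3 -m jog '[[[0,0,0],[0,0,0],1.5],[[0,0,0],[0,0,0],2],[[0,0,0],[0,0,0],3],[[0,0,0],[0,0,0],4],[[0,0,0],[0,0,0],4],[[0,-0.5,0],[0,0,0],4],[[0,-1,0],[0,0,0],4],[[0,-2,0],[0,0,0],4],[[0,-3,0],[0,0,0],4],[[0,-3,0],[0,0,0],4],[[0,-3,0],[0,0,0],4],[[0,-2,0],[0,0,0],4]]';  python3 -m jog '[[[0,-1,-1.5],[0,0,0],4],[[0,0,-2.5],[0,0,0],4],[[0,0,-2.5],[0,0,0],4],[[0,0,-2.5],[0,0,0],4],[[0,0,-1.5],[0,0,0],4],[[0,0,0],[0,0,0],4],[[0,0,0],[0,0,0],4]]'; python3 -c "
from h import *
st()
T=cam('top'); c=cam('scene','s3.png'); a=cv2.resize(T['frame'][130:265,160:400],None,fx=2.2,fy=2.2); b=cv2.resize(c['frame'][150:310,150:400],None,fx=2.1,fy=2.1)
w=max(a.shape[1],b.shape[1]); f=lambda i:cv2.copyMakeBorder(i,0,0,0,w-i.shape[1],0)
v=np.vstack([f(a),f(b)])[:,:,::-1]; print(v.shape); cv2.imwrite('pics/fin.png',cv2.resize(v,None,fx=.9,fy=.9))
for n,C in(('T',T),('S',c)):
  W=cloud(C); z=W[...,2]
  for k,x,y,r in(('cap',.655,.243,.05),('str',.507,.225,.04),('nut',.575,.189,.03)):
    P=W[(np.hypot(W[...,0]-x,W[...,1]-y)<r)&(z>.012)&(z<.12)]; print(n,k,len(P),'zmax',np.percentile(P[:,2],98) if len(P) else '',P[P[:,2]>P[:,2].max()-.01].mean(0) if len(P) else '')
"
```

```text
time_s: 26.15
eef_pos: [0.5031, 0.2244, 0.2191]
eef_rot: [-0.586, 0.592, -0.393, 0.389]
wrist_force: [0.6, 0.8, -0.1]
opening: 0.465
time_s: 26.73
eef_pos: [0.4081, 0.1835, 0.2448]
eef_rot: [0.592, -0.586, 0.387, -0.395]
wrist_force: [0.6, 0.1, -0.1]
opening: 0.468
t 26.73 p [0.4081 0.1835 0.2448] yaw -67.15 tilt [ 0.0048 -0.9999  0.0141] F [ 0.6  0.1 -0.1] M [0.   0.04 0.01] op 0.468
(633, 528, 3)
T cap 488 zmax 0.07826042048044428 [0.65190598 0.2432727  0.07639462]
T str 0 zmax  
T nut 56 zmax 0.04281863279700679 [0.57557599 0.18800252 0.03752775]
S cap 695 zmax 0.0793166096025963 [0.6567943  0.24307599 0.07677707]
S str 299 zmax 0.09125473584073598 [0.50803175 0.22359725 0.08855524]
S nut 89 zmax 0.04275398742861661 [0.57904371 0.18704497 0.0395607 ]
```

View pics/fin.png

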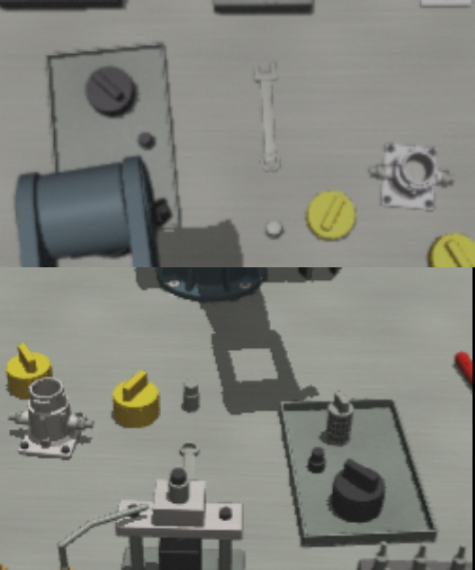

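The final views show the cap grip-up (358,490) and the strainer upright (340,420) in the tray. The nut, wrench, socket and yellow caps have not moved. The heights match: cap top 0.077, strainer top about 0.089.

```bash
python3 -c "
from h import *
print(ctrl.hand_in())"
```

```text
the job is handed in; nothing more can be done
None
```

The job is done and handed in at about 27 s. I pressed the cap down about 7 mm (peak force 24 N), turned it 54° anticlockwise and lifted it straight off. Then I set it grip-up in the tray, drew the strainer out and stood it upright in the tray too.

**Last checks:**
- **Cap:** stands at about (0.654, 0.243). The scene camera puts its top at 0.077 m, against 0.076 m expected.
- **Strainer:** stands at about (0.507, 0.225). Its top reads 0.089 m, against 0.088 m expected. Only the scene camera could see it, because the arm hid it from the top camera.
- **Nut:** has not moved, measured before and after to within about 4 mm between cameras.
- **Other bystanders:** the spanner, socket and yellow caps look undisturbed in the last pictures. I did not re-check the beaker, injector, bottle or screwdriver at the end, but the arm never went near them.

**Forces at set-down:** the strainer was pressed onto the tray floor with about 10 N as it touched down. The cap touched down at about 2 N. No check failed.

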